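Clamp a cap stone to the model mill wall and hold it while the glue grabs

TASK

Stand the loose square cap stone on the bench between the jaws of the bar clamp, in line with the soft pad and its side close to the bare part of the brown model wall. Then pump the clamp's trigger until the pad comes up and presses the stone against the wall, plainly squashed but by no more than about half of its thickness so that the stone is not crushed. Finish while holding: keep the trigger squeezed right home against the grip; move the jaw only by pumping the trigger, and leave the other things on the bench where they are.

Things in the scene. Friction and masses are not known exactly. Their poses are not given: they have to be found in the camera images.
- clamp: black one-hand bar clamp with notched steel bar, on its side, bolted to an iron base plate (5 kg in all, unfixed). Origin on the bench under its head; x along the bar from head to far jaw, y to the jaw side, z up ('clamp mm'). Plate x -90..20, y -20..170, 18 thick; head x -42..28, y -22..28, up to z 56; bar y -8..7, z 29..39; fixed jaw x -2..20, y 18..86, z 18..50. No plate under grip or stone
- wall: brown board 12 mm thick, 75 high: piece of model wall standing in front of the clamp's fixed jaw and carried with it, clamp mm x 20..32, y 34..176. Bare front face x = 32 up to y 110; beyond that 6 mm pale bricks are glued on it. Same origin and axes as the clamp
- seat (a point): middle of the stone when it stands on the bench, touches the wall and is in line with the pad: clamp mm x 54, y 62, z 25. Axes as the clamp's
- stone_mid (a point): middle of the loose pale green cap stone, light modelling board, about 45 g: square 44 x 44 mm, 50 high, upright sides for the lower 40 mm, then stepping in to a 32 mm flat top. Site half-way up (25 mm over its base), axes along its sides, z up. Starts upright on the bench; any of its four sides may face the wall
- pad_face (a point): middle of the front face of the soft grey rubber pad on the far jaw, facing the wall (clamp -x), at clamp mm y 62, z 34. Pad 36 mm wide (along y), 26 high, stands 18 mm proud of its socket when not pressed. Far jaw: y -11..86, z 17..51, from 18 to 46 mm behind the unpressed pad face
- bar (a joint): how far bar and far jaw are drawn in towards the wall, m. At 0 the unpressed pad is 28.5 mm from a stone that touches the wall, and nearer by this value. Each full squeeze after a full release draws in one 6 mm notch (the first one 3 to 9 mm). On release the bar stays (within 1 mm), held by 20 N of friction
- pad (a joint): how far the pad is squashed into its socket, m: 0 free, 0.016 at the stop; 1.4 N per mm. Once the stone touches the wall, successive full squeezes end near 0.0035, 0.009 and 0.015 (too much)
- trigger (a joint): angle of the trigger, rad: 0 released (springs back by itself), 0.36 squeezed home. It must come back below 0.1 for the ratchet to take the next notch. Squeezing at trigger_mid takes 2 to 15 N
- trigger_mid (a point): on the middle line of the black trigger lever, 76 mm from its upright pivot (clamp mm x 6, y 16), z 34. Lever 10 mm thick, 24 high, ending 111 mm from the pivot. Squeezed home it lies along y, x 1..11; released it splays 0.36 rad towards the far jaw. Fingers from above close along clamp x: grip and trigger together are 33 mm squeezed, about 62 released (at y -60)
- grip_mid (a point): middle of the fixed pistol grip beside the trigger: black bar along clamp y, clamp mm x -22..0, y -112..-18, z 21..47 (butt end beyond y -101 is 27 mm thick). Site at x -11, y -60, z 34
- lintel: pale green long block 30 x 110 x 26 mm lying on the bench; leave it alone. Origin under its middle
- sanding_block: cork sanding block 48 x 85 x 28 mm; leave it alone. Origin under its middle
- glue_gun: black glue gun lying on its side, about 220 x 130 x 38 mm; leave it alone. Origin on the bench under its barrel
Things that resemble listed ones, but are neither listed nor needed, are in the scene too. Leave any orange look-alike of the part that bears stone_mid alone.

How it is judged:
On the way, in this order (a step that is already met when the one before it is completed fails the run):
1. the stone stands between the wall and the pad, in line with the pad, let go, the pad not yet pressed (x of stone_mid in the frame of seat between -0.004 and 0.03 m and y of stone_mid in the frame of seat between -0.012 and 0.012 m and z of stone_mid in the frame of seat between -0.004 and 0.004 m and contact force between the fingers and stone below 0.1 N and value of joint pad below 0.002 m), for 0.1 s.
2. the pumped jaw presses the stone against the wall (value of joint pad above 0.0025 m and contact force between stone and wall above 2 N), for 0.1 s.
At the end, for the whole second after the job is handed in: The stone stands upright against the wall (3 mm), within 12 mm of the pad's middle line, untouched by the fingers, pressed on the wall with over 2 N; pad squashed by 2.5 to 11.5 mm; the fingers hold the trigger squeezed home on the grip (over 0.31 rad, over 2 N on both) (all of step 2 and x of stone_mid in the frame of seat between -0.003 and 0.003 m and y of stone_mid in the frame of seat between -0.012 and 0.012 m and z of stone_mid in the frame of seat between -0.004 and 0.004 m and angle between stone_mid's own z axis and vertical below 0.1 rad and value of joint pad below 0.0115 m and contact force between the fingers and stone below 0.1 N and value of joint trigger above 0.31 rad and contact force between the fingers and trigger above 2 N and contact force between the fingers and grip above 2 N); the arm keeps its last pose, push and grip.
It fails at once if the stone is crushed: the pad is squashed by more than 12.5 mm (value of joint pad above 0.0125 m).
It fails at once if the jaw or bar is pushed by hand (more than 12 N) (contact force between any of the fingers, the arm and bar above 12 N).
It fails at once if the stone is dropped from more than 20 mm (height (world z) of stone_mid above 0.045 m and contact force between the fingers and stone below 0.02 N).
It fails at once if a bystander is moved by more than 30 mm (distance of any of lintel, sanding_block, glue_gun from where it was at the start of the episode above 0.03 m).
It also fails if it takes over 64 s, if anything falls off the work surface, if the arm or the gripper's body presses on something with over 40 N, if the wrist force passes 120 N, or if a joint passes its speed limit or range.

ROBOT

A 6-joint arm with a two-finger parallel gripper is mounted at the origin on the work surface. World frame = base frame: x ahead of the robot, y to its left, z up, the work surface at z = 0. Lengths are in m, angles in rad, forces in N, time in s.
With the tool pointing down it reaches from about 0.225 to 0.875 m from the base axis. Payload 3.4 kg.
Tool frame: the origin (TCP) lies at the very end of the fingers, on their centre line; the grasp point (between the pads) lies 19 mm behind it; z points along the fingers, y is the direction in which the jaws open and shut (so a half turn about z gives the same grasp; the last joint's range is limited). The gripper opens to 85 mm and grips with 20 to 120 N. Pads are 22 mm wide; open, the fingers measure 114 mm over their backs; the gripper's body (76 mm by 85 mm) begins 54 mm behind the grasp point. The pads swing forward as they close: fully open they stand 13 mm farther back than shut.
Start: joints at [1.128, 0.276, 1.505, -0, 1.361, -0.121], TCP at [0.182, 0.546, 0.231] pointing down, gripper open.
Joint ranges: [-2.89, 2.89], [-0.75, 2.08], [0.22, 2.7], [-1.18, 4.32], [0.11, 2.71], [-2.7, 2.7]. Speed limits (rad/s): [2.57, 2.57, 3.14, 3.14, 3.14, 3.14].

INTERFACE

Orientations are given as a unit quaternion [w, x, y, z].
In Python, from rig import manip, viewer, job gives the robot as it stands.
- The arm moves only by the shell command python3 -m crank 'ROWS' [OPENING] [FORCE]. ROWS is JSON, a list of rows, each a list of 6 numbers: the shift along the tool's x, y, z in m, then the turn, a rotation vector about the tool's x, y, z in degrees. In form: [[dx, dy, dz, rx, ry, rz], ...]. A call has 1 to 20 rows; each row is the pose to reach, as a shift and turn from the pose measured when the call began, along the tool's axes at that moment; what a row does not reach only later rows make up. A row lasts 1/8 s, in which the tool goes at most 62.5 mm and 10.7 degrees, less where a joint would pass 70% of its speed; a pose out of reach is approached as far as the arm can. A call with a gripper value outside its range is refused whole. OPENING is the opening, from 0 (shut) to 1 (fully open), set as the call begins (- or left out, the last holds). The fingers move at their own pace and stop on an object; FORCE is the grip in N (left out, the last holds). Time passes only in rows, so rows that repeat a pose let the fingers close. It gives the time, the measured TCP pose, the force and the opening at its end, in the units of the state.
- manip.get_state(): the state, without advancing time (a new reading comes with each control period).
- viewer.get_image(name): name is "scene" or "side" or "wrist"; returns a dict with "frame" (420x560x3 uint8, blue, green, red), "range_z" (420x560 float32, m along the optical axis (not along the pixel's ray), 0 where there is no reading), "intrinsics" (3x3 intrinsics, pixels), "world_from_camera" (4x4, takes a point from camera to world coordinates); the wrist camera has in their place "mount" (4x4, takes a point from camera to tool coordinates, whose origin is the TCP and whose axes are the flange's). Camera axes: x right, y up, looking along -z (the intrinsics and any distortion apply to the point x, -y, -z); pixel columns grow to the right and rows downward; lengths in m; the calibration is good to about 2 mm. The wrist camera is an equidistant fisheye: a pixel r from the principal point sees the ray r / f radians off the axis. A picture is of the moment at which its call begins: read the wrist's pose just before it.
- job.sign_off(): hands the job in, once; it reports no verdict.
The state is a dict: "clock": time; "qpos": joint angles; "qd": joint speeds; "effort": joint torques, N m; "position": TCP position; "ee_rot": TCP orientation; "contact_force": force on the tool from outside, world axes, zero at the start; "moment": the same for the moment, N m; "width": finger opening in m.
Only numpy, scipy, OpenCV 4.12 (cv2) and the standard library are available. Lean on these libraries where they do the work, as an engineer would, in place of code of your own. Each camera call takes 0.05 s, during which the arm holds its last target. There are 200 camera calls.

## Working session

There is one attempt and no reset: what is moved stays moved. The work goes in short steps, Python scripts to look and compute and a shell command to move; the robot and the scene stay as the last step left them, time stands still between calls to the robot, and variables do not carry over. Pictures are saved under pics/ and viewed, about 8 in all and at most 12, crops included, and the job is handed in when it is done.

```bash
mkdir -p pics; ls; cat > h.py <<'E'
import numpy as np, cv2
from rig import manip, viewer, job
from scipy.spatial.transform import Rotation as R
def pts(im):
    K=np.array(im["intrinsics"]);T=np.array(im["world_from_camera"]);z=im["range_z"]
    v,u=np.mgrid[:z.shape[0],:z.shape[1]]
    x=(u-K[0,2])/K[0,0]*z; y=-(v-K[1,2])/K[1,1]*z
    P=np.stack([x,y,-z],-1)@T[:3,:3].T+T[:3,3]
    P[z==0]=np.nan
    return P
def tool():
    s=manip.get_state(); q=s["ee_rot"]
    return np.array(s["position"]),R.from_quat([q[1],q[2],q[3],q[0]]),s
E
python3 - <<'E'
from h import *
for n in ("scene","side"):
    im=viewer.get_image(n); cv2.imwrite(f"pics/{n}0.png",im["frame"]); np.savez(f"pics/{n}0.npz",P=pts(im),f=im["frame"],K=im["intrinsics"],T=im["world_from_camera"])
    print(n,np.round(im["intrinsics"],1).tolist(),np.round(im["world_from_camera"],3).tolist())
p,r,s=tool();print(p,r.as_matrix().round(3),s["clock"],s["width"])
E
```

```text
pics
scene [[391.0, 0.0, 277.2], [0.0, 391.0, 208.4], [0.0, 0.0, 1.0]] [[-0.922, -0.318, 0.222, 0.774], [0.387, -0.766, 0.513, 0.47], [0.007, 0.559, 0.829, 0.787], [0.0, 0.0, 0.0, 1.0]]
side [[430.1, 0.0, 272.6], [0.0, 430.1, 210.3], [0.0, 0.0, 1.0]] [[0.849, 0.285, -0.446, 0.053], [-0.529, 0.442, -0.725, -0.798], [-0.01, 0.851, 0.526, 0.676], [0.0, 0.0, 0.0, 1.0]]
[0.18163832 0.54506656 0.2305029 ] [[-0.949  0.316 -0.001]
 [ 0.316  0.949 -0.001]
 [ 0.    -0.002 -1.   ]] 0.1 0.08543900400098058
```

View pics/scene0.png

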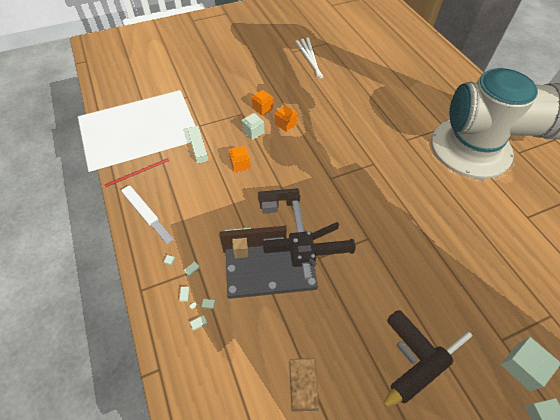

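View pics/side0.png

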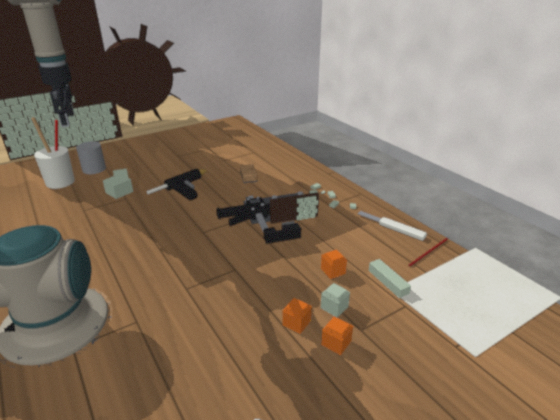

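The scene view shows the pale green stone at (254,126) with orange look-alikes at (263,102), (286,119) and (240,158). The clamp head is at (302,247), the grip runs right to (355,246), the far jaw is at (280,200), and the wall is at (255,237). In the side view the stone is at (335,300) and the clamp at (262,215).

Next I'll build a top-down height map from both depth images.

```bash
cat > top.py <<'E'
from h import *
def topmap(names,x0,x1,y0,y1,res=0.001):
    W=int((x1-x0)/res);H=int((y1-y0)/res)
    Z=np.zeros((H,W));C=np.zeros((H,W,3),np.uint8)
    for P,f in names:
        p=P.reshape(-1,3);c=f.reshape(-1,3)
        m=np.isfinite(p).all(1)&(p[:,0]>x0)&(p[:,0]<x1)&(p[:,1]>y0)&(p[:,1]<y1)&(p[:,2]<.12)
        p=p[m];c=c[m];o=np.argsort(p[:,2]);p=p[o];c=c[o]
        i=((y1-p[:,1])/res).astype(int).clip(0,H-1);j=((p[:,0]-x0)/res).astype(int).clip(0,W-1)
        for k in range(len(p)):
            if p[k,2]>Z[i[k],j[k]] or C[i[k],j[k]].sum()==0: Z[i[k],j[k]]=p[k,2];C[i[k],j[k]]=c[k]
    return Z,C
E
python3 - <<'E'
from top import *
D=[np.load(f"pics/{n}0.npz") for n in("scene","side")]
for n,d in zip("ab",D):
    P=d["P"];f=d["f"];hsv=cv2.cvtColor(f,cv2.COLOR_BGR2HSV)
    g=cv2.inRange(hsv,(35,20,90),(90,120,255)); o=cv2.inRange(hsv,(3,200,120),(14,255,255))
    for nm,m in(("green",g),("orange",o)):
        k,l,s,c=cv2.connectedComponentsWithStats(m)
        for i in range(1,k):
            if s[i,4]>60:
                p=P[l==i]; p=p[np.isfinite(p).all(1)]
                if len(p) and np.nanmax(p[:,2])<.12: 
                    t=p[p[:,2]>np.percentile(p[:,2],95)-.006]
                    print(n,nm,s[i,4],c[i].round(),"top z",np.percentile(p[:,2],95).round(3),"topmid",((t.min(0)+t.max(0))/2).round(3),t.mean(0).round(3),"ext",(t.max(0)-t.min(0)).round(3))
h=D[0]["P"]
for (u,v) in [(302,247),(355,246),(280,200),(255,237),(302,370),(195,145),(420,365),(297,215)]: print((u,v),h[v,u].round(3))
Z,C=topmap([(d["P"],d["f"]) for d in D],.25,.85,-.05,.5)
E
```

```text
a green 395 [253. 126.] top z 0.05 topmid [ 0.525 -0.278  0.047] [ 0.526 -0.277  0.048] ext [0.042 0.043 0.007]
a green 344 [197. 144.] top z 0.027 topmid [ 0.684 -0.281  0.024] [ 0.685 -0.281  0.024] ext [0.036 0.11  0.007]
a green 62 [169. 260.] top z 0.009 topmid [0.838 0.021 0.007] [0.838 0.022 0.006] ext [0.023 0.025 0.007]
a green 112 [191. 268.] top z 0.009 topmid [0.799 0.061 0.006] [0.799 0.061 0.006] ext [0.031 0.025 0.007]
a green 96 [184. 294.] top z 0.009 topmid [0.828 0.111 0.006] [0.828 0.112 0.007] ext [0.024 0.032 0.006]
a green 101 [208. 303.] top z 0.009 topmid [0.788 0.151 0.008] [0.789 0.151 0.007] ext [0.027 0.024 0.006]
a green 130 [198. 322.] top z 0.009 topmid [0.819 0.181 0.006] [0.818 0.181 0.007] ext [0.03  0.019 0.007]
a green 1825 [531. 364.] top z 0.046 topmid [0.269 0.5   0.044] [0.271 0.501 0.044] ext [0.078 0.076 0.008]
a green 568 [544. 410.] top z 0.031 topmid [0.297 0.573 0.029] [0.299 0.572 0.03 ] ext [0.048 0.035 0.008]
a orange 68 [257. 107.] top z 0.039 topmid [ 0.482 -0.346  0.039] [ 0.482 -0.345  0.038] ext [0.01  0.014 0.012]
a orange 131 [
[... 434 characters left out ...]
644 [335. 300.] top z 0.051 topmid [ 0.523 -0.284  0.049] [ 0.522 -0.285  0.049] ext [0.047 0.046 0.008]
b orange 437 [333. 263.] top z 0.051 topmid [ 0.596 -0.187  0.049] [ 0.595 -0.188  0.049] ext [0.037 0.037 0.009]
b orange 560 [296. 315.] top z 0.051 topmid [ 0.429 -0.279  0.049] [ 0.427 -0.279  0.049] ext [0.047 0.045 0.008]
b orange 677 [336. 335.] top z 0.051 topmid [ 0.465 -0.364  0.049] [ 0.463 -0.364  0.049] ext [0.048 0.048 0.008]
(302, 247) [0.568 0.128 0.054]
(355, 246) [0.459 0.165 0.045]
(280, 200) [ 0.552 -0.025  0.018]
(255, 237) [0.651 0.068 0.056]
(302, 370) [0.667 0.347 0.026]
(195, 145) [ 0.691 -0.273  0.021]
(420, 365) [0.464 0.424 0.031]
(297, 215) [0.539 0.042 0.039]
```

```bash
python3 - <<'E'
from top import *
D=[np.load(f"pics/{n}0.npz") for n in("scene","side")]
Z,C=topmap([(d["P"],d["f"]) for d in D],.38,.78,-.42,.26)
C=cv2.dilate(C,np.ones((2,2)))
S=cv2.applyColorMap((cv2.dilate(Z,np.ones((2,2))).clip(0,.08)/.08*255).astype(np.uint8),cv2.COLORMAP_JET)
o=np.hstack([C,S])
cv2.imwrite("pics/top.png",cv2.resize(o,None,fx=.85,fy=.85) if 0 else o[:600])
# wall direction: points with z>.06
for d in D:
    p=d["P"].reshape(-1,3);m=(p[:,2]>.066)&(p[:,2]<.08)&(p[:,0]>.5)&(p[:,0]<.78)&(abs(p[:,1]-.08)<.12)
    q=p[m]; r=cv2.minAreaRect(q[:,:2].astype(np.float32)*1000); print("wall",m.sum(),r,q[:,2].max())
    # bar z 36..41 , grip z 44..49
    g=p[(p[:,2]>.042)&(p[:,2]<.052)&(p[:,0]<.54)&(p[:,0]>.42)&(p[:,1]>.05)&(p[:,1]<.22)]
    print("grip+trig",len(g),g.min(0).round(3),g.max(0).round(3))
    j=p[(p[:,2]>.044)&(p[:,2]<.056)&(p[:,0]>.47)&(p[:,0]<.66)&(p[:,1]>-.06)&(p[:,1]<.04)]
    if len(j): print("jaw",len(j),cv2.minAreaRect(j[:,:2].astype(np.float32)*1000),np.median(j[:,2]))
E
```

```text
wall 482 ((651.67431640625, 59.20331573486328), (20.567161560058594, 140.9578399658203), 73.31075286865234) 0.07806646577719067
grip+trig 480 [0.454 0.095 0.042] [0.54  0.171 0.052]
jaw 447 ((559.3021240234375, -13.591068267822266), (47.843353271484375, 94.23674011230469), 77.6180648803711) 0.049134131607612375
wall 261 ((650.6640014648438, 56.68128204345703), (26.13199806213379, 141.93763732910156), 72.2317123413086) 0.07707426815857932
grip+trig 224 [0.453 0.089 0.042] [0.539 0.166 0.052]
jaw 286 ((555.6828002929688, -19.293643951416016), (47.0905876159668, 96.209716796875), 81.13029479980469) 0.04970118506373139
```

View pics/top.png

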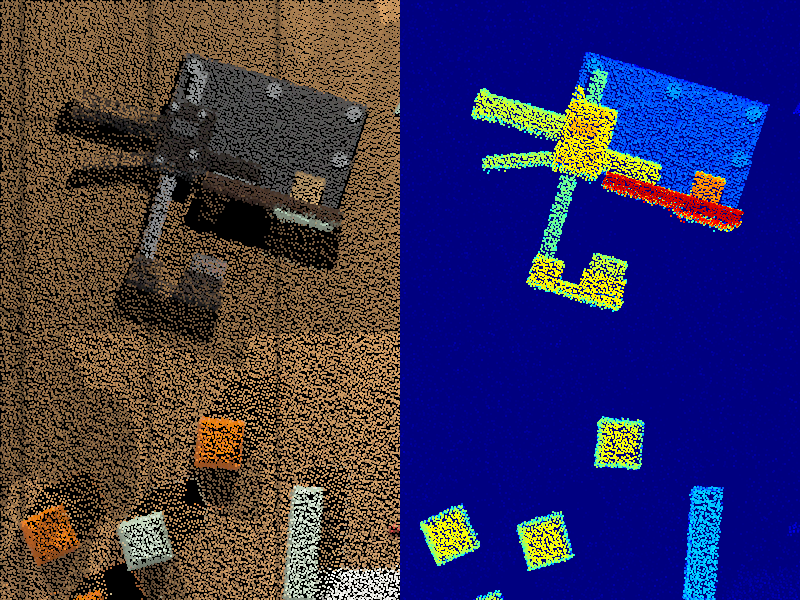

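The top map (1 mm per px, x = 0.38 + u, y = 0.26 − v) shows the stone at (145,541), about (0.525, −0.281), turned about 15°. The orange ones are at (50,533), (220,443) and (90,595). Clamp +x points down-left at about −106.5° and the trigger is splayed. I'll refine the clamp pose with line features.

```bash
cat > fit.py <<'E'
from h import *
from scipy.optimize import least_squares
def toC(t,p): 
    c,s=np.cos(t[2]),np.sin(t[2]); d=p[:,:2]-t[:2]
    return np.stack([d@[c,s],d@[-s,c],p[:,2]],1)
def fit(P,t=(.560,.121,np.radians(-106.5))):
    p=P.reshape(-1,3);p=p[np.isfinite(p).all(1)]
    p=p[(p[:,2]>.01)&(p[:,2]<.09)&(np.hypot(p[:,0]-.58,p[:,1]-.08)<.25)]
    t=np.array(t)
    for k in range(4):
        q=toC(t,p)*1000;X,Y,Z=q.T;w=9-k
        F=[((Z>20)&(Z<66)&(Y>42)&(Y<106)&(abs(X-32)<w),0,32),  # wall front
           ((Z>72)&(Z<80)&(Y>40)&(Y<108)&(abs(X-26)<w),0,26),    # wall top
           ((Z>36)&(Z<42)&(X>36)&(X<95)&(abs(Y+.5)<14),1,-.5),   # bar top
           ((Z>44)&(Z<50)&(Y>-95)&(Y<-28)&(abs(X+11)<14),0,-11), # grip top
           ((Z>52)&(Z<60)&(X>-42)&(X<28)&(abs(Y-3)<40),1,3)]   # head
        a=[(p[m],i,v,m.sum()) for m,i,v in F if m.sum()>8]
        def res(t): return np.concatenate([(toC(t,pp)[:,i]*1000-v) /np.sqrt(n) for pp,i,v,n in a])
        t=least_squares(res,t,loss="soft_l1").x
    return t,[(int(n),round(float((toC(t,pp)[:,i]*1000-v).mean()),1)) for pp,i,v,n in a],a
def world(t,x,y):
    c,s=np.cos(t[2]),np.sin(t[2]);return np.array([t[0]+(c*x-s*y)/1e3,t[1]+(s*x+c*y)/1e3])
E
python3 - <<'E'
from fit import *
for n in("scene","side"):
    P=np.load(f"pics/{n}0.npz")["P"];t,r,_=fit(P);print(n,t[:2].round(4),np.degrees(t[2]).round(2),r,"seat",world(t,54,62).round(4),"grip",world(t,-11,-60).round(4))
    p=P.reshape(-1,3);q=toC(t,p)*1000
    j=q[(q[:,2]>44)&(q[:,2]<54)&(q[:,1]>-14)&(q[:,1]<90)&(q[:,0]>70)&(q[:,0]<170)];print("jaw",j[:,:2].min(0).round(),j[:,:2].max(0).round(), np.percentile(j[:,0],[2,98]))
    for c in [(.525,-.281),(.598,-.185),(.43,-.275)]:
        m=(p[:,2]>.045)&(p[:,2]<.055)&(np.hypot(p[:,0]-c[0],p[:,1]-c[1])<.035);b=cv2.minAreaRect((p[m][:,:2]*1000).astype(np.float32))
        m2=(p[:,2]>.03)&(p[:,2]<.055)&(np.hypot(p[:,0]-c[0],p[:,1]-c[1])<.04);print(" top",b,"all",cv2.minAreaRect((p[m2][:,:2]*1000).astype(np.float32)))
E
```

```text
scene [0.5589 0.1212] -103.89 [(190, -3.7), (69, 3.4), (121, -1.0), (206, 0.7), (205, 1.6)] seat [0.6061 0.0539] grip [0.5033 0.1463]
jaw [106. -14.] [154.  80.] [109.7401999  151.73407674]
 top ((524.7760009765625, -278.7751770019531), (39.332237243652344, 35.284305572509766), 13.383820533752441) all ((524.6375122070312, -278.2069091796875), (45.102996826171875, 48.199337005615234), 14.879862785339355)
 top ((600.3799438476562, -181.47793579101562), (37.35469055175781, 37.911399841308594), 82.73335266113281) all ((599.5552368164062, -181.00045776367188), (45.52529525756836, 44.36255645751953), 84.9625015258789)
 top ((430.2462463378906, -270.4638671875), (37.02699279785156, 39.13236618041992), 28.287797927856445) all ((430.8741455078125, -273.2252502441406), (45.053016662597656, 47.74917221069336), 25.324111938476562)
side [0.5575 0.1139] -105.48 [(299, -1.0), (54, 0.8), (71, -0.3), (90, 0.3), (116, 0.7)] seat [0.6028 0.0453] grip [0.5026 0.1405]
jaw [100. -13.] [149.  83.] [104.36704463 147.4877387 ]
 top ((523.1604614257812, -283.25390625), (41.034088134765625, 38.99470138549805), 15.109395027160645) all ((524.484619140625, -282.2955322265625), (47.328121185302734, 45.86136245727539), 16.35164451599121)
 top ((596.9853515625, -185.31202697753906), (38.9742546081543, 38.38655471801758), 89.6927490234375) all ((598.6078491210938, -183.62030029296875), (47.911643981933594, 46.30564880371094), 85.8780288696289)
 top ((427.890869140625, -276.1123962402344), (37.83644104003906, 40.782615661621094), 22.964202880859375) all ((428.63623046875, -275.54852294921875), (46.006046295166016, 45.89006042480469), 24.49718475341797)
```

Both cameras agree on the rough layout, with a bias of about 6 mm between them. I'll move over the stone and refine with the wrist camera.

```bash
python3 -m crank '[[-0.04,-0.045,0,0,0,4],[-0.08,-0.09,0,0,0,8],[-0.12,-0.135,0,0,0,12],[-0.16,-0.18,0,0,0,16],[-0.2,-0.225,0,0,0,20],[-0.24,-0.27,0,0,0,24],[-0.28,-0.315,0,0,0,28],[-0.32,-0.36,0,0,0,32],[-0.36,-0.41,0,0,0,36],[-0.4,-0.455,0,0,0,40],[-0.44,-0.5,0,0,0,44],[-0.48,-0.55,0,0,0,48],[-0.53,-0.6,0,0,0,52],[-0.587,-0.676,0,0,0,56],[-0.587,-0.676,0,0,0,56],[-0.587,-0.676,0,0,0,56],[-0.587,-0.676,0,0,0,56],[-0.587,-0.676,0,0,0,56]]' 1
cat >> h.py <<'E'
def wrist(name=None):
    p,r,s=tool(); im=viewer.get_image("wrist")
    if name: cv2.imwrite(f"pics/{name}.png",im["frame"])
    K=np.array(im["intrinsics"]);M=np.array(im["mount"]);z=im["range_z"]
    v,u=np.mgrid[:z.shape[0],:z.shape[1]]
    a=(u-K[0,2])/K[0,0];b=(v-K[1,2])/K[1,1];th=np.hypot(a,b)+1e-9
    t=np.tan(np.minimum(th,1.45))*z
    P=np.stack([a/th*t,-b/th*t,-z],-1)@M[:3,:3].T+M[:3,3]
    P=P@r.as_matrix().T+p; P[(z==0)|(th>1.4)]=np.nan
    return P,im["frame"],M
E
python3 - <<'E'
from h import *
P,f,M=wrist("w1");print(M.round(3).tolist());np.savez("pics/w1.npz",P=P,f=f)
p=P.reshape(-1,3);c=(.525,-.281)
m=(p[:,2]>.044)&(p[:,2]<.056)&(np.hypot(p[:,0]-c[0],p[:,1]-c[1])<.04);print("top",m.sum(),cv2.minAreaRect((p[m][:,:2]*1000).astype(np.float32)),np.median(p[m],0))
m=(p[:,2]>.03)&(p[:,2]<.056)&(np.hypot(p[:,0]-c[0],p[:,1]-c[1])<.045);print("all",cv2.minAreaRect((p[m][:,:2]*1000).astype(np.float32)))
pp,r,s=tool();print(pp.round(4),r.as_matrix().round(3).tolist(),s["clock"],np.nanmedian(p[(abs(p[:,2])<.02)&(np.hypot(p[:,0]-c[0],p[:,1]-c[1])<.2)][:,2]))
E
```

```text
clock: 2.35
position: [0.5243, -0.2805, 0.2316]
ee_rot: [-0.0, 0.604, 0.797, -0.001]
contact_force: [0.5, 0.0, -0.8]
width: 0.0856
[[0.001, 0.961, 0.276, 0.07], [1.0, -0.001, -0.0, -0.001], [0.0, 0.276, -0.961, -0.143], [0.0, 0.0, 0.0, 1.0]]
top 1513 ((525.4991455078125, -281.52996826171875), (43.40380096435547, 43.030372619628906), 14.926986694335938) [ 0.52496643 -0.28022558  0.05038769]
all ((525.4362182617188, -281.2884826660156), (43.6644401550293, 44.507205963134766), 15.012117385864258)
[ 0.5244 -0.2805  0.2318] [[-0.27, 0.963, -0.001], [0.963, 0.27, -0.001], [-0.001, -0.001, -1.0]] 2.4 0.0009113288626311222
```

View pics/w1.png

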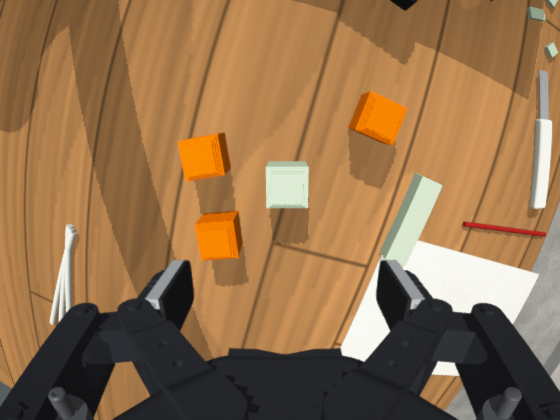

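The wrist view shows the stone squarely between the fingers at (287,185), with the orange blocks clear of them. Depth gives the stone at (0.5255, −0.2814), turned 15.0°. I'll descend and grasp.

```bash
python3 -m crank '[[-0.001,0.001,0.04,0,0,0.7],[-0.001,0.001,0.085,0,0,0.7],[-0.001,0.001,0.13,0,0,0.7],[-0.001,0.001,0.17,0,0,0.7],[-0.001,0.001,0.2,0,0,0.7],[-0.001,0.001,0.2228,0,0,0.7],[-0.001,0.001,0.2228,0,0,0.7],[-0.001,0.001,0.2228,0,0,0.7]]' 1 && python3 -m crank '[[0,0,0,0,0,0],[0,0,0,0,0,0],[0,0,0,0,0,0],[0,0,0,0,0,0],[0,0,0,0,0,0]]' 0 25
```

```text
clock: 3.4
position: [0.5262, -0.2814, 0.0102]
ee_rot: [0.001, 0.609, 0.793, -0.001]
contact_force: [0.1, -0.6, -0.1]
width: 0.0855
clock: 4.03
position: [0.5268, -0.2818, 0.0112]
ee_rot: [0.002, 0.609, 0.793, -0.001]
contact_force: [-0.1, 1.0, 6.4]
width: 0.0437
```

```bash
python3 -m crank '[[0,0,-0.02,0,0,0],[0,0,-0.06,0,0,0],[0,0,-0.11,0,0,0],[0,0,-0.16,0,0,0],[0.02,0.01,-0.2,0,0,2],[0.05,0.025,-0.22,0,0,5],[0.09,0.05,-0.22,0,0,9],[0.13,0.07,-0.22,0,0,13],[0.17,0.09,-0.22,0,0,17],[0.21,0.11,-0.22,0,0,21],[0.25,0.135,-0.22,0,0,25],[0.28,0.15,-0.22,0,0,28],[0.3,0.16,-0.22,0,0,30.5],[0.3,0.16,-0.22,0,0,30.5],[0.3,0.16,-0.22,0,0,30.5],[0.3,0.16,-0.22,0,0,30.5]]'
python3 - <<'E'
from fit import *
P,f,M=wrist("w2");np.savez("pics/w2.npz",P=P,f=f)
pp,r,s=tool();print(pp.round(4),r.as_matrix().round(3).tolist(),s["clock"],s["width"])
t,rr,_=fit(P);print(t[:2].round(4),np.degrees(t[2]).round(2),rr,"seat",world(t,54,62).round(4),"grip",world(t,-11,-60).round(4))
q=toC(t,P.reshape(-1,3))*1000
for nm,zr,xr,yr in [("walltop",(70,80),(0,50),(30,180)),("jaw",(45,54),(80,170),(-20,95)),("head",(52,60),(-60,40),(-40,45)),("grip",(44,50),(-30,8),(-120,-25)),("bar",(36,42),(34,95),(-14,14)),("plate",(14,22),(-110,30),(-40,190))]:
    m=(q[:,2]>zr[0])&(q[:,2]<zr[1])&(q[:,0]>xr[0])&(q[:,0]<xr[1])&(q[:,1]>yr[0])&(q[:,1]<yr[1]);j=q[m]
    if len(j)>5: b=cv2.minAreaRect(j[:,:2].astype(np.float32));print(nm,len(j),np.percentile(j[:,:2],[1,99],axis=0).round(1).tolist(),np.median(j[:,2]).round(1),np.round(b[2],1))
E
```

```text
clock: 6.02
position: [0.6031, 0.049, 0.2303]
ee_rot: [0.002, 0.796, 0.605, -0.0]
contact_force: [-0.1, 0.3, -0.6]
width: 0.0438
[0.6032 0.049  0.2304] [[0.269, 0.963, 0.002], [0.963, -0.269, -0.004], [-0.003, 0.003, -1.0]] 6.075 0.043639704793717086
[0.5598 0.1195] -103.62 [(190, -4.3), (426, 3.4), (687, -1.4), (1132, 0.8), (2561, 1.5)] seat [0.6074 0.0524] grip [0.5041 0.1443]
walltop 2251 [[26.1, 34.6], [48.6, 173.3]] 75.7 87.2
jaw 62 [[122.1, -17.0], [133.2, -5.9]] 49.8 47.8
head 2620 [[-37.3, -18.2], [28.7, 27.5]] 53.2 88.1
grip 1430 [[-23.1, -108.3], [0.4, -25.9]] 47.5 89.0
bar 715 [[34.4, -10.6], [94.4, 6.0]] 39.8 87.3
plate 11388 [[-82.9, -11.2], [25.9, 170.2]] 18.8 87.3
```

View pics/w2.png

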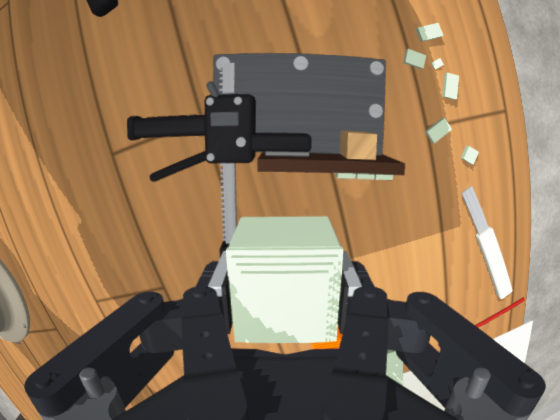

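The wrist view shows the stone held level, the wall top from (258,162) to (405,168), the head at (230,128) and the trigger tip at (153,178). The fit is skewed by false "front face" points, so I'll refit without that feature.

```bash
sed -i 's/((Z>20)&(Z<66)&(Y>42)&(Y<106)&(abs(X-32)<w),0,32),.*$/((Z>15)\&(Z<22)\&(Y>0)\&(Y<150)\&(abs(X+90)<4),0,-90),/' fit.py
python3 - <<'E'
from fit import *
def rep(q):
  for nm,zr,xr,yr in [("walltop",(70,80),(0,50),(30,180)),("jaw",(45,54),(80,170),(-20,95)),("head",(52,60),(-60,40),(-40,45)),("grip",(44,50),(-30,8),(-120,-25)),("bar",(36,42),(34,95),(-14,14)),("plate",(14,22),(-110,30),(-40,190))]:
    m=(q[:,2]>zr[0])&(q[:,2]<zr[1])&(q[:,0]>xr[0])&(q[:,0]<xr[1])&(q[:,1]>yr[0])&(q[:,1]<yr[1]);j=q[m]
    if len(j)>5: b=cv2.minAreaRect(j[:,:2].astype(np.float32));print("  ",nm,len(j),np.percentile(j[:,:2],[1,99],axis=0).round(1).tolist(),np.round(b[2],1))
for n in("w2","scene0","side0"):
  P=np.load(f"pics/{n}.npz")["P"]
  t,rr,a=fit(P,(.56,.119,np.radians(-106.2)));print(n,t[:2].round(4),np.degrees(t[2]).round(2),rr,"seat",world(t,54,62).round(4),"grip",world(t,-11,-60).round(4))
  rep(toC(t,P.reshape(-1,3))*1000)
E
```

```text
w2 [0.5603 0.1146] -106.85 [(540, 1.2), (851, -0.9), (678, 0.4), (1133, -0.3), (2593, -0.4)] seat [0.604  0.0449] grip [0.5061 0.1425]
   walltop 2251 [[18.0, 34.3], [35.6, 173.3]] 0.4
   jaw 62 [[117.8, -11.4], [129.3, -0.9]] 51.0
   head 2621 [[-41.5, -20.1], [23.8, 25.4]] 1.3
   grip 1475 [[-22.0, -110.8], [-0.6, -25.6]] 0.3
   bar 706 [[34.2, -8.4], [94.1, 6.9]] 0.5
   plate 11404 [[-90.3, -16.4], [15.6, 166.7]] 0.5
scene0 [0.5596 0.1163] -106.97 [(149, 1.1), (141, -0.7), (129, 0.7), (206, -0.5), (206, -0.7)] seat [0.6031 0.0465] grip [0.5054 0.1443]
   walltop 396 [[17.7, 36.1], [34.8, 174.1]] 90.0
   jaw 412 [[99.7, -7.8], [146.0, 84.1]] 4.6
   head 209 [[-39.2, -18.6], [21.5, 40.6]] 0.7
   grip 278 [[-21.1, -109.9], [-1.4, -25.8]] 1.6
   bar 133 [[34.6, -7.7], [94.4, 7.2]] 0.3
   plate 3098 [[-90.6, -17.6], [18.4, 167.9]] 0.6
side0 [0.5579 0.1122] -106.43 [(26, 0.4), (54, -0.5), (71, -0.1), (91, -0.1), (119, 0.8)] seat [0.6021 0.0428] grip [0.5035 0.1397]
   walltop 186 [[14.9, 34.3], [35.3, 174.5]] 88.7
   jaw 268 [[101.5, -10.5], [145.3, 83.1]] 3.2
   head 126 [[-42.2, -18.8], [29.6, 41.1]] 1.6
   grip 124 [[-24.4, -110.8], [-0.6, -26.0]] 0.0
   bar 76 [[34.2, -8.3], [93.8, 7.1]] 0.5
   plate 187 [[-93.5, -19.6], [29.8, 161.5]] 1.1
```

Wrist pose: origin (0.560, 0.1145), θ about −106.5°. The scene and side cameras agree to 2–3 mm. I'll place the stone at clamp x≈60 (6 mm off the wall), y 62.

```bash
python3 -m crank '[[-0.0095,0.002,0.02,0,0,0.9],[-0.0095,0.002,0.06,0,0,0.9],[-0.0095,0.002,0.1,0,0,0.9],[-0.0095,0.002,0.14,0,0,0.9],[-0.0095,0.002,0.17,0,0,0.9],[-0.0095,0.002,0.195,0,0,0.9],[-0.0095,0.002,0.21,0,0,0.9],[-0.0095,0.002,0.218,0,0,0.9],[-0.0095,0.002,0.218,0,0,0.9],[-0.0095,0.002,0.218,0,0,0.9]]'
```

```text
clock: 7.32
position: [0.6037, 0.0385, 0.0133]
ee_rot: [0.003, 0.801, 0.598, 0.0]
contact_force: [-0.0, -1.0, 1.0]
width: 0.0436
```

```bash
python3 -m crank '[[0,-0.001,0.002,0,0,0],[0,-0.001,0.002,0,0,0],[0,-0.001,0.002,0,0,0]]' && python3 -m crank '[[0,0,0,0,0,0],[0,0,0,0,0,0],[0,0,0,0,0,0]]' 0.75 && python3 -m crank '[[0,0,0,0,0,0],[0,0,-0.02,0,0,0],[0,0,-0.06,0,0,0],[0,0,-0.11,0,0,0],[0,0,-0.16,0,0,0],[0,0,-0.21,0,0,0],[0,0,-0.21,0,0,0],[0,0,-0.21,0,0,0]]' 
python3 - <<'E'
from fit import *
P,f,M=wrist("w3");np.savez("pics/w3.npz",P=P,f=f)
pp,r,s=tool();print(pp.round(4),s["clock"],s["width"])
t,rr,a=fit(P,(.56,.1145,np.radians(-106.5)));print(t[:2].round(4),np.degrees(t[2]).round(2),rr,"grip",world(t,-11,-60).round(4))
q=toC(t,P.reshape(-1,3))*1000
m=(q[:,2]>30)&(q[:,2]<56)&(abs(q[:,0]-60)<32)&(abs(q[:,1]-62)<32);print("stone",cv2.minAreaRect(q[m][:,:2].astype(np.float32)),np.percentile(q[m][:,2],95))
m=(q[:,2]>44)&(q[:,2]<54)&(q[:,0]>86)&(q[:,0]<170)&(q[:,1]>-20)&(q[:,1]<95);j=q[m];print("jaw",len(j),np.percentile(j[:,:2],[1,99],axis=0).round(1).tolist())
m=(q[:,2]>42)&(q[:,2]<50)&(q[:,0]>3)&(q[:,0]<65)&(q[:,1]>-120)&(q[:,1]<-35);j=q[m]
if len(j): l=np.polyfit(j[:,1],j[:,0],1);print("trig",len(j),np.percentile(j,[1,99],axis=0).round(1).tolist(),"angle",np.arctan(-l[0]),"x at y-60",np.polyval(l,-60))
E
```

```text
clock: 7.7
position: [0.6028, 0.0388, 0.0115]
ee_rot: [0.003, 0.801, 0.598, 0.001]
contact_force: [1.0, 0.3, -0.3]
width: 0.0435
clock: 8.07
position: [0.6029, 0.0388, 0.0115]
ee_rot: [0.003, 0.801, 0.598, 0.001]
contact_force: [0.6, -0.2, 0.1]
width: 0.064
clock: 9.07
position: [0.6013, 0.0396, 0.2209]
ee_rot: [0.002, 0.801, 0.598, 0.0]
contact_force: [0.2, -0.1, -0.0]
width: 0.0641
[0.6009 0.0396 0.22  ] 9.125 0.06412959854932672
[0.5603 0.1145] -106.82 [(569, 1.3), (887, -1.0), (733, 0.3), (1185, -0.3), (2776, -0.3)] grip [0.5061 0.1424]
stone ((60.338035583496094, 61.42224884033203), (44.54859924316406, 44.07667922973633), 1.4142754077911377) 51.933290581888805
jaw 2448 [[100.5, -9.3], [144.6, 83.5]]
trig 458 [[20.8, -86.5, 42.5], [46.6, -35.6, 48.1]] angle 0.36750833323191245 x at y-60 34.199592843294084
```

View pics/w3.png

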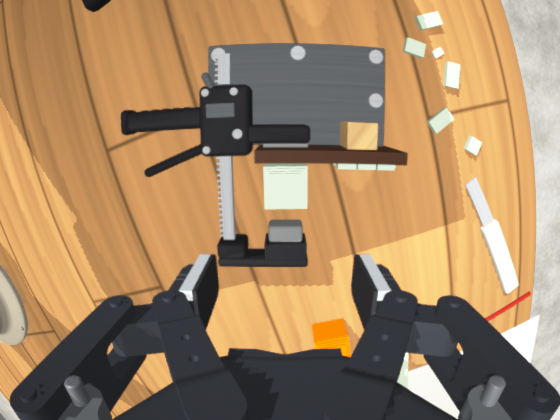

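The stone stands upright at clamp (60.3, 61.4), let go and clear of the pad. The trigger is at 0.367 rad by depth, so fully released. In the picture the stone is at (286,187), the pad at (285,230) and the trigger tip at (148,173). Next is a hover over the grip with the jaws along clamp x.

```bash
python3 -m crank '[[0.006,-0.012,0,0,0,-9],[0.012,-0.024,0,0,0,-18],[0.018,-0.037,0,0,0,-27],[0.024,-0.05,0,0,0,-36],[0.03,-0.063,0,0,0,-45],[0.036,-0.076,0,0,0,-54],[0.042,-0.09,0,0,0,-63],[0.048,-0.1,0,0,0,-72],[0.0524,-0.11,0,0,0,-81],[0.0524,-0.1145,0,0,0,-90],[0.0524,-0.1145,0,0,0,-90],[0.0524,-0.1145,0,0,0,-90]]' 1
cat > chk.py <<'E'
from fit import *
import sys
P,f,M=wrist(sys.argv[1])
pp,r,s=tool();print(pp.round(4),"yaw y",np.degrees(np.arctan2(*r.as_matrix()[1::-1,1])).round(2),s["clock"],s["width"],np.round(s["contact_force"],1))
t,rr,a=fit(P,(.56,.1145,np.radians(-106.5)));print(t[:2].round(4),np.degrees(t[2]).round(2),rr,"tcp in clamp",(toC(t,pp[None])*1000).round(1))
q=toC(t,P.reshape(-1,3))*1000
m=(q[:,2]>30)&(q[:,2]<56)&(abs(q[:,0]-57)<32)&(abs(q[:,1]-62)<28)&(q[:,0]<83)&(q[:,0]>34);print("stone",m.sum(),np.percentile(q[m],[1,99],axis=0).round(1).tolist())
m=(q[:,2]>44)&(q[:,2]<54)&(q[:,0]>84)&(q[:,0]<170)&(q[:,1]>-20)&(q[:,1]<95);j=q[m]
if len(j): print("jaw",len(j),np.percentile(j[:,:2],[1,99],axis=0).round(1).tolist())
for n,a,b in(("trig",3,65),("grip",-30,3)):
    m=(q[:,2]>42)&(q[:,2]<50)&(q[:,0]>a)&(q[:,0]<b)&(q[:,1]>-95)&(q[:,1]<-35);j=q[m]
    if len(j)>10: l=np.polyfit(j[:,1],j[:,0],1);print(n,len(j),np.percentile(j,[1,99],axis=0).round(1).tolist(),"angle",np.arctan(-l[0]),"x at y-54",np.polyval(l,-54))
E
python3 chk.py w4
```

```text
clock: 10.62
position: [0.5057, 0.1222, 0.2186]
ee_rot: [0.0, 0.144, 0.99, -0.002]
contact_force: [-0.1, -0.4, 0.3]
width: 0.0856
[0.5059 0.1222 0.2188] yaw y 73.4 10.675 0.08539593080507545 [0.6 0.7 0.4]
[0.5589 0.115 ] -106.71 [(358, 1.4), (530, -0.9), (666, 0.7), (1335, -0.5), (2321, -0.6)] tcp in clamp [[  8.3 -52.8 218.8]]
stone 1511 [[37.8, 40.3, 30.9], [81.8, 84.4, 52.2]]
jaw 1130 [[100.0, -9.7], [145.0, 78.5]]
trig 540 [[21.4, -86.4, 42.2], [46.7, -35.6, 48.1]] angle 0.36060923848108534 x at y-54 31.597777038134748
grip 1309 [[-22.6, -94.4, 42.4], [-0.8, -35.9, 49.2]] angle -0.0052951148183748645 x at y-54 -11.443164689848246
```

```bash
python3 -m crank '[[0,0,0.05,0,0,0],[0,0,0.1,0,0,0],[0,0,0.14,0,0,0],[0,0,0.175,0,0,0],[0,0,0.2,0,0,0],[0,0,0.208,0,0,0],[0,0,0.208,0,0,0],[0,0,0.208,0,0,0]]' && python3 -m crank '[[0,0.003,0,0,0,0],[0,0.008,0,0,0,0],[0,0.0125,0,0,0,0],[0,0.0135,0,0,0,0],[0,0.0135,0,0,0,0],[0,0.0135,0,0,0,0]]' 0 40
python3 chk.py w5
```

```text
clock: 11.68
position: [0.5069, 0.1215, 0.0119]
ee_rot: [0.001, 0.144, 0.99, -0.002]
contact_force: [-0.0, -0.6, -0.2]
width: 0.0854
clock: 12.42
position: [0.5112, 0.1369, 0.0141]
ee_rot: [0.002, 0.146, 0.989, 0.001]
contact_force: [-4.8, 5.4, 15.0]
width: 0.0318
[0.5112 0.1369 0.0141] yaw y 73.24 12.475 0.03169606477889066 [-4.3  4.4 15.7]
[0.5578 0.1129] -106.78 [(63, 0.1), (284, 0.0), (9598, -0.1)] tcp in clamp [[ -9.5 -51.6  14.1]]Traceback (most recent call last):
  File "chk.py", line 7, in <module>
    m=(q[:,2]>30)&(q[:,2]<56)&(abs(q[:,0]-57)<32)&(abs(q[:,1]-62)<28)&(q[:,0]<83)&(q[:,0]>34);print("stone",m.sum(),np.percentile(q[m],[1,99],axis=0).round(1).tolist())
                                                                                                                    ~~~~~~~~~~~~~^^^^^^^^^^^^^^^^^^^^
    return _quantile_unchecked(
        a, q, axis, out, overwrite_input, method, keepdims, weights)
    return _ureduce(a,
                    func=_quantile_ureduce_func,
    ...<5 lines>...
                    overwrite_input=overwrite_input,
                    method=method)
    r = func(a, **kwargs)
    result = _quantile(arr,
                       quantiles=q,
    ...<2 lines>...
                       out=out,
                       weights=wgt)
    slices_having_nans = np.isnan(arr[-1, ...])
                                  ~~~^^^^^^^^^
IndexError: index -1 is out of bounds for axis 0 with size 0
```

```bash
cat > jaw.py <<'E'
from fit import *
import sys
p0,_,s=tool();print("clock",s["clock"],"w",round(s["width"],4),"F",np.round(s["contact_force"],1),p0.round(4))
T={"scene":(.5596,.1163,np.radians(-106.9)),"side":(.5579,.1122,np.radians(-106.4))}
for n in("scene","side"):
    im=viewer.get_image(n);cv2.imwrite(f"pics/{n}_{sys.argv[1]}.png",im["frame"]);P=pts(im)
    t=np.array(T[n]); q=toC(t,P.reshape(-1,3))*1000
    w=q[(q[:,2]>70)&(q[:,2]<80)&(q[:,0]>8)&(q[:,0]<45)&(q[:,1]>40)&(q[:,1]<108)]
    j=q[(q[:,2]>42)&(q[:,2]<54)&(q[:,1]>-8)&(q[:,1]<38)&(q[:,0]>80)&(q[:,0]<170)]
    b=q[(q[:,2]>42)&(q[:,2]<54)&(q[:,1]>48)&(q[:,1]<80)&(q[:,0]>80)&(q[:,0]<170)]
    o=lambda a:np.percentile(a[:,0],[2,50,98]).round(1).tolist() if len(a)>5 else None
    st=q[(q[:,2]>44)&(q[:,2]<55)&(abs(q[:,1]-62)<20)&(q[:,0]>36)&(q[:,0]<86)]
    print(n,"wall",o(w),"jaw",len(j),o(j),o(b),"stone",o(st), "grip", o(q[(q[:,2]>44)&(q[:,2]<50)&(q[:,1]>-108)&(q[:,1]<-85)&(abs(q[:,0]+11)<20)]))
E
python3 jaw.py a
python3 - <<'E'
from fit import *
T={"scene":(.5596,.1163,np.radians(-106.9)),"side":(.5579,.1122,np.radians(-106.4))}
o=lambda a:np.percentile(a[:,0],[2,50,98]).round(1).tolist() if len(a)>5 else None
for n in T:
    q=toC(np.array(T[n]),np.load(f"pics/{n}0.npz")["P"].reshape(-1,3))*1000
    w=q[(q[:,2]>70)&(q[:,2]<80)&(q[:,0]>8)&(q[:,0]<45)&(q[:,1]>40)&(q[:,1]<108)]
    j=q[(q[:,2]>42)&(q[:,2]<54)&(q[:,1]>-8)&(q[:,1]<38)&(q[:,0]>80)&(q[:,0]<170)]
    b=q[(q[:,2]>42)&(q[:,2]<54)&(q[:,1]>48)&(q[:,1]<80)&(q[:,0]>80)&(q[:,0]<170)]
    print("t0",n,o(w),o(j),o(b),o(q[(q[:,2]>44)&(q[:,2]<50)&(q[:,1]>-108)&(q[:,1]<-85)&(abs(q[:,0]+11)<20)]))
E
```

```text
clock 12.475 w 0.0317 F [-4.3  4.4 15.7] [0.5112 0.1369 0.0141]
scene wall [18.5, 24.0, 31.1] jaw 176 [113.7, 128.8, 140.8] [95.3, 115.6, 139.5] stone [46.9, 62.5, 77.5] grip [-21.8, -10.7, 4.0]
side wall [16.9, 24.9, 30.4] jaw 119 [113.9, 135.2, 141.2] [94.0, 126.0, 141.3] stone [42.2, 64.5, 79.5] grip [-22.3, -9.5, 6.2]
t0 scene [18.4, 24.5, 31.5] [117.9, 132.9, 144.8] [99.7, 120.7, 143.8] [-22.0, -11.5, -1.3]
t0 side [15.0, 25.8, 31.2] [118.3, 139.5, 145.0] [100.7, 131.3, 145.0] [-24.3, -9.3, -1.2]
```

The jaw came in about 4 mm (145 → 141) and the clamp hasn't shifted. That puts the bar at about 9 mm, so roughly four more squeezes should bring the pad to about 3.5 mm of squash. I'll do one cycle and measure.

```bash
python3 -m crank '[[0,-0.003,0.001,0,0,0],[0,-0.009,0.002,0,0,0],[0,-0.0115,0.002,0,0,0],[0,-0.0115,0.002,0,0,0],[0,-0.0115,0.002,0,0,0]]' 0.72 && python3 -m crank '[[0,0.003,0,0,0,0],[0,0.007,0,0,0,0],[0,0.0095,0,0,0,0],[0,0.0095,0,0,0,0],[0,0.0095,0,0,0,0]]' 0 40
python3 jaw.py b
```

```text
clock: 13.2
position: [0.5085, 0.1257, 0.0121]
ee_rot: [0.002, 0.146, 0.989, 0.001]
contact_force: [2.6, -2.5, 0.3]
width: 0.0618
clock: 13.82
position: [0.5109, 0.1371, 0.0146]
ee_rot: [0.002, 0.147, 0.989, 0.003]
contact_force: [-6.1, 2.6, 20.3]
width: 0.0318
clock 13.825 w 0.0318 F [-6.1  2.6 20.3] [0.5109 0.1371 0.0146]
scene wall [18.4, 24.1, 31.5] jaw 173 [107.8, 122.4, 134.2] [88.9, 110.3, 133.0] stone [47.0, 62.4, 78.3] grip [-23.5, -12.1, 2.9]
side wall [15.8, 25.0, 31.9] jaw 120 [107.7, 128.7, 134.8] [84.5, 119.6, 133.8] stone [42.7, 63.4, 80.3] grip [-22.2, -9.6, 5.7]
```

```bash
for i in 1 2; do python3 -m crank '[[0,-0.003,0.001,0,0,0],[0,-0.009,0.002,0,0,0],[0,-0.0115,0.0025,0,0,0],[0,-0.0115,0.0025,0,0,0],[0,-0.0115,0.0025,0,0,0]]' 0.72 && python3 -m crank '[[0,0.003,0,0,0,0],[0,0.007,0,0,0,0],[0,0.0095,0,0,0,0],[0,0.0095,0,0,0,0],[0,0.0095,0,0,0,0]]' 0 40;
python3 jaw.py c$i; done
```

```text
clock: 14.55
position: [0.5074, 0.1259, 0.0118]
ee_rot: [0.002, 0.147, 0.989, 0.003]
contact_force: [0.3, -2.1, -0.1]
width: 0.0613
clock: 15.18
position: [0.51, 0.1374, 0.0142]
ee_rot: [0.002, 0.149, 0.989, 0.005]
contact_force: [-5.6, 3.2, 19.8]
width: 0.0318
clock 15.175 w 0.0318 F [-5.6  3.2 19.8] [0.51   0.1374 0.0142]
scene wall [18.5, 24.1, 31.5] jaw 171 [101.5, 116.3, 128.5] [83.1, 104.0, 127.9] stone [47.0, 63.3, 85.4] grip [-21.2, -10.8, -0.4]
side wall [16.8, 26.1, 31.5] jaw 117 [102.1, 123.7, 128.9] [83.0, 114.7, 128.4] stone [42.8, 65.7, 85.0] grip [-21.3, -10.3, 4.6]
clock: 15.9
position: [0.5067, 0.1263, 0.0114]
ee_rot: [0.002, 0.149, 0.989, 0.004]
contact_force: [1.3, -2.5, -0.4]
width: 0.0616
clock: 16.52
position: [0.5094, 0.1377, 0.0139]
ee_rot: [0.002, 0.15, 0.989, 0.006]
contact_force: [-5.2, 4.2, 19.4]
width: 0.0318
clock 16.525 w 0.0318 F [-5.2  4.2 19.4] [0.5094 0.1377 0.0139]
scene wall [18.5, 24.2, 31.5] jaw 179 [95.3, 111.4, 122.8] [81.2, 101.3, 121.9] stone [47.4, 63.0, 84.7] grip [-22.5, -10.9, 4.5]
side wall [15.6, 26.0, 32.2] jaw 108 [97.2, 117.2, 122.7] [80.9, 108.8, 122.3] stone [38.6, 64.4, 85.4] grip [-20.9, -9.4, 7.1]
```

One more squeeze should bring the pad into compression (jaw back about 117, squash about 3.5–5 mm).

```bash
python3 -m crank '[[0,-0.003,0.001,0,0,0],[0,-0.009,0.002,0,0,0],[0.001,-0.0115,0.0025,0,0,0],[-0.001,-0.0115,0.0025,0,0,0],[-0.001,-0.0115,0.0025,0,0,0]]' 0.72 && python3 -m crank '[[0,0.003,0,0,0,0],[0,0.007,0,0,0,0],[0,0.0095,0,0,0,0],[0,0.0095,0,0,0,0],[0,0.0095,0,0,0,0]]' 0 40;
python3 jaw.py d; python3 - <<'E'
import cv2,numpy as np
a=cv2.imread("pics/scene_d.png")[170:310,200:370];b=cv2.imread("pics/side_d.png")[170:265,200:335]
a=cv2.resize(a,(510,420),interpolation=3);b=cv2.resize(b,(0,0),fx=2.1,fy=2.1,interpolation=3)
o=np.zeros((420,510+b.shape[1],3),np.uint8);o[:,:510]=a;o[:b.shape[0],510:]=b;o=o[:,:800];cv2.imwrite("pics/d.png",o)
E
```

```text
clock: 17.25
position: [0.5056, 0.1262, 0.0107]
ee_rot: [0.001, 0.15, 0.989, 0.006]
contact_force: [-1.0, -2.7, 0.5]
width: 0.0615
clock: 17.88
position: [0.509, 0.1379, 0.0134]
ee_rot: [0.002, 0.151, 0.988, 0.008]
contact_force: [-5.6, 4.5, 19.1]
width: 0.0325
clock 17.875 w 0.0325 F [-5.6  4.5 19.1] [0.509  0.1379 0.0134]
scene wall [18.5, 24.7, 30.7] jaw 177 [89.7, 105.2, 117.3] [80.7, 96.3, 115.9] stone [47.7, 63.2, 84.8] grip [-21.4, -10.9, 4.4]
side wall [15.4, 25.5, 31.9] jaw 109 [90.2, 110.8, 116.9] [88.3, 106.0, 117.8] stone [37.6, 60.2, 79.6] grip [-21.2, -10.2, 6.9]
```

View pics/d.png

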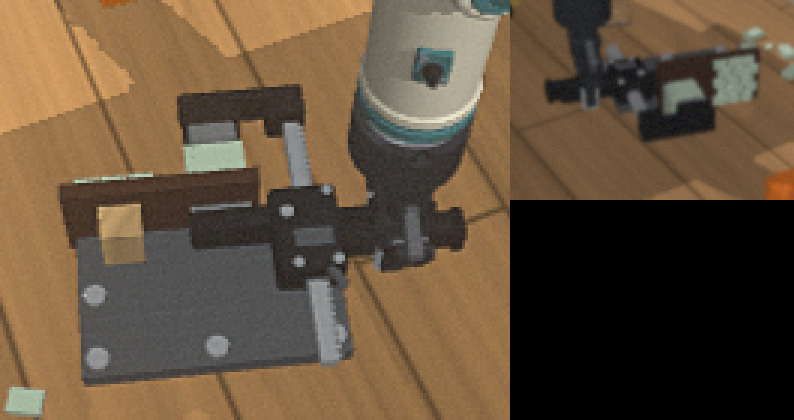

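The scene crop shows the stone (215,155) between the wall and the grey pad, with the fingers holding trigger and grip together. Jaw back has moved 5.7 mm to 117.1, so squash is about 3.8 mm. I'll check stone contact and squash by colour, as averages.

```bash
cat > sq.py <<'E'
from fit import *
T={"scene":(.5596,.1163,np.radians(-106.9)),"side":(.5579,.1122,np.radians(-106.4))}
for n in T:
    S=[]
    for k in range(4):
        im=viewer.get_image(n);q=toC(np.array(T[n]),pts(im).reshape(-1,3))*1000
        h=cv2.cvtColor(im["frame"],cv2.COLOR_BGR2HSV).reshape(-1,3).astype(int)
        S.append(np.hstack([q,h]))
    q=np.vstack(S);X,Y,Z,H,Sa,V=q.T
    reg=(abs(Y-62)<12)&(X>20)&(X<130)
    def prof(m): 
        return [(int(b),round(float(np.median(Z[m&(X>=b)&(X<b+3)])),1),int(np.median(Sa[m&(X>=b)&(X<b+3)])),int(np.median(V[m&(X>=b)&(X<b+3)]))) for b in range(21,123,3) if (m&(X>=b)&(X<b+3)).sum()>3]
    print(n,prof(reg&(Z>5)))
E
python3 sq.py
```

```text
scene [(21, 73.7, 98, 79), (24, 73.9, 103, 77), (27, 73.7, 122, 72), (30, 73.1, 110, 77), (45, 49.5, 32, 143), (48, 49.2, 32, 189), (51, 48.7, 33, 187), (54, 48.8, 32, 185), (57, 49.2, 33, 184), (60, 48.7, 33, 185), (63, 48.8, 33, 185), (66, 48.7, 34, 190), (69, 47.4, 35, 196), (72, 44.5, 23, 122), (75, 44.2, 8, 108), (78, 46.2, 5, 115), (81, 45.7, 7, 115), (84, 45.7, 7, 115), (87, 45.9, 7, 114), (90, 49.0, 56, 62), (93, 49.5, 68, 61), (96, 49.8, 66, 61), (99, 49.8, 67, 62), (102, 49.7, 69, 63), (105, 49.8, 68, 63), (108, 49.5, 69, 62), (111, 49.9, 65, 60), (114, 48.9, 56, 54)]
side [(21, 74.7, 88, 51), (24, 61.3, 95, 51), (27, 61.8, 101, 51), (30, 64.0, 96, 51), (33, 49.2, 27, 114), (36, 50.0, 25, 128), (39, 49.4, 26, 134), (42, 49.9, 26, 138), (45, 50.6, 26, 139), (48, 49.7, 26, 138), (51, 50.1, 28, 139), (54, 49.9, 28, 139), (57, 49.8, 27, 139), (60, 49.3, 26, 139), (63, 48.9, 26, 139), (66, 46.9, 25, 137), (69, 45.4, 24, 122), (72, 46.1, 18, 106), (75, 46.6, 15, 94), (78, 47.2, 13, 76), (81, 47.9, 9, 61), (84, 49.5, 12, 52), (87, 50.3, 16, 48), (90, 50.9, 20, 39), (93, 50.9, 21, 31), (96, 51.1, 31, 29), (99, 50.8, 28, 29), (102, 50.6, 32, 29), (105, 50.7, 29, 29), (108, 50.1, 25, 30), (111, 35.9, 34, 30), (114, 34.9, 33, 30), (117, 37.4, 33, 30)]
```

Both cameras agree. The stone's flat top is level and ends at x≈70, so its far side is at 76 and it is against the wall. About 14 mm of pad is visible between the stone and the socket at 90, so squash is about 4 mm. The grip width is 32.5 mm, so the trigger is home. I'm handing it in while holding.

```bash
python3 -c "
from h import *
p,r,s=tool();print(s['clock'],s['width'],np.round(s['contact_force'],1),p.round(4));job.sign_off()"
```

```text
18.375 0.03166855737915138 [-5.1  4.5 19.7] [0.5089 0.1379 0.0134]
the job is handed in; nothing more can be done
```

I stood the green stone between the wall and the pad, at clamp (60, 61) mm. I then pumped the trigger five times until the pad pressed it against the wall, and handed in at 18.4 s with the trigger held. No verdict was reported.

**Last checks**
- **Stone:** its top is level, and its position agrees with it touching the wall in both cameras (to within about 2 mm).
- **Pad:** squashed about 4 mm, worked out from the jaw position and the visible pad length. This fits the expected 3.5 mm after the first pressing squeeze. I stopped there rather than risk the next notch, so the margin above the 2.5 mm lower limit is only 1 to 1.5 mm.
- **Trigger:** jaw opening is 31.7 mm (32.5 mm just before) against the nominal 33 mm, so it is squeezed home at a 40 N grip.
- **Clamp:** the wall did not measurably move during the pumping.

**Not checked or not agreeing**
- The scene and side cameras disagreed by up to about 5 mm, so I placed the stone and gripped the trigger from the wrist camera.
- The wall and pad forces could not be measured directly.
- The wrist carries a steady 20 N vertical load from the closing fingers, well under its limit.

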